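# Latch the ingot mould shut

### The job

Close the two-part ingot mould on the bench with its draw latch: bring the loop over the keeper so that its bar is caught under the keeper's lip, then press the lever down past centre until it lies flat and the two halves are drawn together, and let go. Work gently, pushing no harder than about 30 N on the lever plate or on the keeper half of the mould, and leave the other things on the bench where they are.

Things in the scene. Friction and masses are not known exactly. Their poses are not given: they have to be found in the camera images.
- mould: steel ingot mould fixed on the bench: base plate 255 x 90 x 10 mm, on it two halves 70 mm wide with tops at z = 50 mm. Origin on the bench right under the lever's hinge; +x runs along the mould from lever to keeper, z up, y parallel to the hinge pins. The lever half spans x = -95 to 32 mm, the keeper half 32 to 130 mm when drawn in. Only the latch stands on its top
- mould_half (a joint): how far the keeper half stands apart from the fixed half along mould +x, in m: 0.006 at the start (sprung apart, against its stop), 0 when the halves meet. The springs resist with about 38 N at 0.006, 60 N at 0
- pivot (a point): centre of the lever's hinge pin, on the mould, 10 mm above its top (z = 60 mm)
- latch_lever (a joint): lever angle, rad: 0 flat along mould -x, 1.57 upright, 2.2 end of travel, leaning to the keeper. Stiff (0.16 N m), stays where left until the latch is under tension. The loop's pivot pin rides on the lever 14 mm out from the hinge pin (lever flat: 14 mm to -x and 2.5 mm below it), so raising the lever lets the loop reach further; pressing it flat draws the loop and passes centre at 0.2 rad
- lever_end (a point): centre of the roll (9 mm across, 18 mm long) at the lever's free end, 69 mm from the hinge pin. The lever is a flat plate 18 mm wide, 5 mm thick, from 18 to 69 mm out from the pin, its mid-plane through the pin. Axes: own -x along the plate to its end, own +z out of the face that is on top when flat (towards the keeper when upright). Press it on this face
- keeper (a point): seat of the loop bar's centre when hooked: on the keeper half, 7.5 mm above its top, 2.5 mm to the +x side of the keeper's post (10 mm thick, 16 mm wide, 19 mm high). A lip 16 mm wide, 5 mm thick overhangs to +x from the post's top: it ends 5 mm to the +x side of this point, its underside 6.5 mm and its top 11.5 mm above this point. Axes as the mould's
- loop_bar (a point): middle of the cross bar (5 mm round, 30 mm long, parallel to mould y) at the loop's end, 94.5 mm from the loop's pivot pin on the lever. Two side rods (5 mm round) run from pin to bar 15 mm either side of the middle. The loop swings up and down about its pin, stiffly (0.06 N m), so it stays at the angle where it is left. Its axes: x from pin to bar, y along the bar
- loop_tab (a point): grip point of the loop's upright tab, 20 mm beyond the bar in the loop's own x and 20 mm above it in its own z. Tab 8 mm thick (loop x), 14 mm wide (loop y); top 10.5 mm above this point, foot 25.5 mm below it. With the foot on the mould's top the bar's centre is about 5.5 mm above that top. Pulling it out or back takes about 15 N against the stiff pivots
- dish: white round dish, 110 mm across, 35 mm high, loose; origin under its centre; leave alone
- bench_block: square steel bench block 75 x 75 x 22 mm, loose; origin under its centre; leave alone
- flux_jar: jar 64 mm across, 70 mm high, loose; origin under its centre; leave alone
- mandrel: upright tapered steel ring mandrel on a 60 mm foot, 105 mm high, loose; origin under its centre; leave alone

How it is judged:
On the way, in this order (a step that is already met when the one before it is completed fails the run):
1. the loop's bar is behind the keeper's post and under its lip while the lever is still up (x of loop_bar in the frame of keeper between -0.003 and 0.0045 m and z of loop_bar in the frame of keeper below 0.006 m and value of joint latch_lever above 1 rad), for 0.2 s.
2. the lever lies flat and the halves are drawn together (value of joint latch_lever below 0.1 rad and value of joint mould_half below 0.002 m), for 0.2 s.
At the end, for the whole second after the job is handed in: the lever stays flat by itself (within 0.1 rad), the loop's bar is behind the keeper's post and under its lip (less than 4.5 mm off its seat along the mould), and the halves are drawn to within 2 mm of each other (all of step 2 and x of loop_bar in the frame of keeper between -0.003 and 0.0045 m and z of loop_bar in the frame of keeper below 0.006 m); the robot touches nothing.
It fails at once if the robot presses with more than 30 N on the lever plate or on the keeper half of the mould (contact force between any of the fingers, the arm and latch_lever_c2 above 30 N or contact force between any of the fingers, the arm and latch_lever_c3 above 30 N or contact force between any of the fingers, the arm and mould_half above 30 N).
It fails at once if a bystander (dish, bench block, jar, mandrel) is moved by more than 20 mm (distance of any of dish, bench_block, flux_jar, mandrel from where it was at the start of the episode above 0.02 m).
It also fails if it takes over 72 s, if anything falls off the work surface, if the arm or the gripper's body presses on something with over 40 N, if the wrist force passes 120 N, or if a joint passes its speed limit or range.

### The arm

A 6-joint arm with a two-finger parallel gripper is mounted at the origin on the work surface. World frame = base frame: x ahead of the robot, y to its left, z up, the work surface at z = 0. Lengths are in m, angles in rad, forces in N, time in s.
With the tool pointing down it reaches from about 0.275 to 0.75 m from the base axis. Payload 10.2 kg.
Tool frame: the origin (TCP) lies midway between the tips of the shut fingers; the grasp point (between the pads) lies 19 mm behind it (env.hold_point_z is the distance from the TCP to the grasp point, in m); z points along the fingers, y is the line along which they close (so a half turn about z gives the same grasp; the last joint's range is limited). The gripper opens to 85 mm and grips with 20 to 120 N. Pads are 22 mm wide; open, the fingers measure 114 mm over their backs; the gripper's body (76 mm by 85 mm) begins 54 mm behind the grasp point. The pads swing forward as they close: fully open they stand 13 mm farther back than shut.
Start: joints at [1.015, 0.313, 1.498, -0, 1.331, -0.223], TCP at [0.172, 0.496, 0.231] pointing down, gripper open.
Joint ranges: [-2.94, 2.94], [-0.97, 2.17], [0.19, 2.56], [-1.23, 4.37], [0.02, 3.11], [-2.88, 2.88]. Speed limits (rad/s): [2.39, 2.39, 3.01, 3.14, 3.14, 3.14].

### API

Orientations are given as a unit quaternion [x, y, z, w].
In Python, from bench import env, kinematics, monitor, eyes, job gives the robot as it stands. The module is installed in compiled form; this text tells all that it offers. Calls block until the motion is done:
- env.reach(position, orientation): joint-space move of the TCP to a pose.
- env.movel(position, velocity=0.15, frame=None, guard=None): straight line of the TCP; frame=None keeps the orientation; velocity is the mean speed in m/s. With guard (N) it stops when the force on the tool has changed by that much, and returns True; else False.
- env.set_joints(angles): joint-space move.
- env.release() and env.close_gripper(effort=None): open the fingers fully, or close them until they stop; effort is the grip in N (None keeps the last).
- env.hold(seconds).
- kinematics.ik(position, orientation): joint angles nearest the present ones, or None.
- monitor.sense(): the state.
- eyes.grab_frame(name): name is "side" or "top" or "wrist"; returns a dict with "frame" (400x640x3 uint8, red, green, blue), "mtx" (3x3 intrinsics, pixels), "view" (4x4, takes a point from world to camera coordinates). Camera axes: x right, y down, z forward; pixel columns grow to the right and rows downward; lengths in m; the calibration is good to about 2 mm. A picture is of the moment at which its call begins. There is no depth.
A pose or a line that the arm cannot do raises env.MotionError and nothing moves.
- job.hand_in(): hands the job in; it is judged then, once.
The state is a dict: "clock": time; "joints": joint angles; "qvel": joint speeds; "joint_efforts": joint torques, N m; "position": TCP position; "ee_rot": TCP orientation; "contact_force": force on the tool from outside, world axes, zero at the start; "ft_torque": the same for the moment, N m; "finger_gap": opening from 0.0 (shut) to 1.0 (fully open); "gripper_force": force on a finger pad.
Only numpy, scipy, OpenCV 4.12 (cv2) and the standard library are available. Lean on these libraries where they do the work, as an engineer would, in place of code of your own. Each camera call takes 0.05 s, during which the arm holds its last target. There are 200 camera calls.

## Working session

There is one attempt and no reset: what is moved stays moved. The work goes in short steps, each a Python script; the robot and the scene stay as the last script left them, time stands still between calls to the robot, and variables do not carry over. Pictures are saved under pics/ and viewed, at most 10 in all, crops included, and the job is handed in when it is done.

```bash
mkdir -p pics; python3 - <<'E'
from bench import env, kinematics, monitor, eyes, job
import cv2,numpy as np
for n in("side","top"):
    f=eyes.grab_frame(n); cv2.imwrite(f"pics/{n}0.png",f["frame"][:,:,::-1]); np.savez(f"pics/{n}0.npz",**f)
    print(n,f["mtx"].round(1).tolist(),f["view"].round(4).tolist())
s=monitor.sense(); print({k:np.round(v,3).tolist() for k,v in s.items()})
E
```

```text
side [[449.4, 0.0, 312.8], [0.0, 449.4, 202.5], [0.0, 0.0, 1.0]] [[0.9109, -0.4127, -0.0038, -0.5668], [-0.1959, -0.4241, -0.8842, 0.1979], [0.3633, 0.8061, -0.4672, 0.8835], [0.0, 0.0, 0.0, 1.0]]
top [[383.5, 0.0, 322.3], [0.0, 383.5, 200.8], [0.0, 0.0, 1.0]] [[-0.0146, -0.9999, 0.0044, 0.0012], [-0.9912, 0.0139, -0.1319, 0.6148], [0.1319, -0.0063, -0.9912, 0.9702], [0.0, 0.0, 0.0, 1.0]]
{'clock': 0.1, 'joints': [1.015, 0.313, 1.498, -0.0, 1.331, -0.223], 'qvel': [-0.0, -0.001, -0.003, -0.001, 0.003, -0.001], 'joint_efforts': [0.002, -41.29, -26.014, -0.0, 0.003, -0.0], 'position': [0.171, 0.496, 0.231], 'ee_rot': [0.166, 0.986, -0.001, -0.0], 'contact_force': [-0.494, -0.077, -0.059], 'ft_torque': [-0.04, 0.021, -0.059], 'gripper_force': 0.0, 'finger_gap': 1.003}
```

View pics/top0.png

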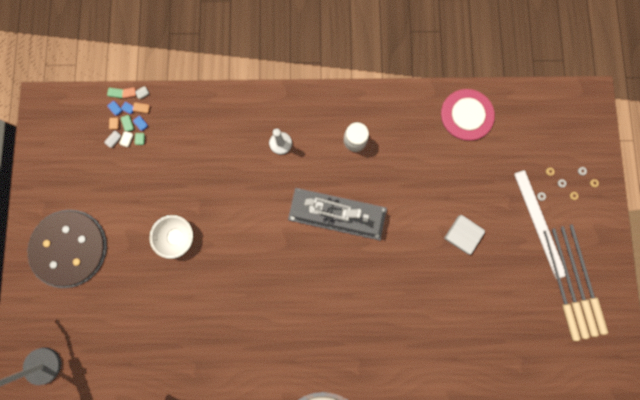

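View pics/side0.png

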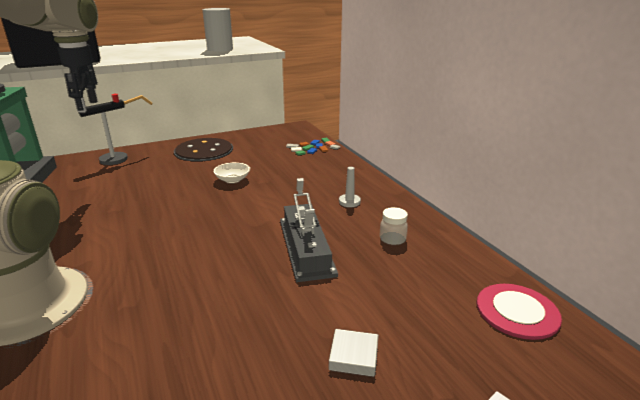

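The top view shows the mould around (338,213), long axis about 12° off image horizontal, with the mandrel (280,143), jar (357,138), block (465,235) and dish (172,238) clear of it. The side view shows the mould around (307,245), with a standing lever near (309,217) and the tab near (300,186). I'll zoom in on both.

```bash
python3 - <<'E'
import cv2,numpy as np
a=cv2.imread("pics/top0.png")[180:245,285:392]; b=cv2.imread("pics/side0.png")[170:285,265:350]
a=cv2.resize(a,None,fx=4.2,fy=4.2,interpolation=cv2.INTER_CUBIC); b=cv2.resize(b,None,fx=4,fy=4,interpolation=cv2.INTER_CUBIC)
c=np.zeros((480,800,3),np.uint8); c[:a.shape[0],:a.shape[1]]=a; c[:460,455:455+b.shape[1]]=b
cv2.imwrite("pics/zoom0.png",c)
E
```

```text
(no output)
```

View pics/zoom0.png

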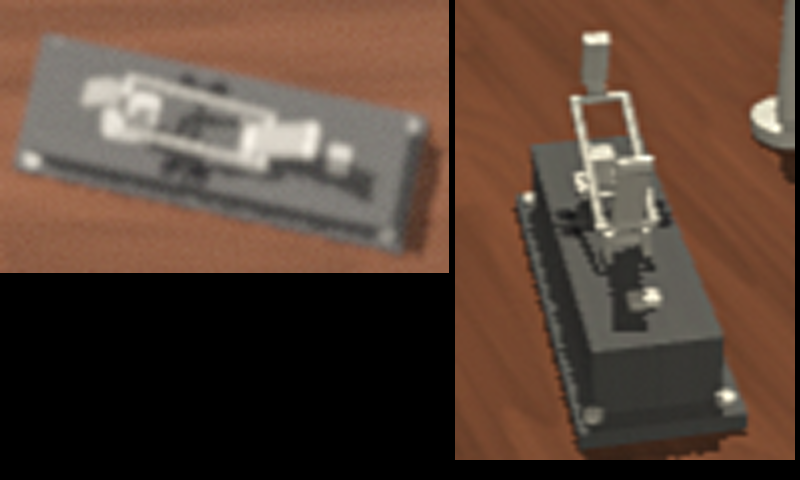

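The zoom shows the following, with +x (lever to keeper) running towards the image left, which is world +y:
- **Base bolts:** zoom (30,160), (48,40), (413,125) and (388,236).
- **Loop:** raised to the left, with the tab at about (100,92) in the top view and its top at (597,37) in the side view.
- **Keeper:** under the loop at about (140,110) in the top view.
- **Lever:** standing at about (300,140).

I'll triangulate these.

```bash
cat > h.py <<'E'
import numpy as np
def ray(f,p):
    V=f["view"];R=V[:3,:3];c=-R.T@V[:3,3]
    d=R.T@np.linalg.solve(f["mtx"],[p[0],p[1],1.]);return c,d/np.linalg.norm(d)
def plane(f,p,z):
    c,d=ray(f,p);return c+d*(z-c[2])/d[2]
def tri(obs):
    A=np.zeros((3,3));b=np.zeros(3)
    for f,p in obs:
        c,d=ray(f,p);M=np.eye(3)-np.outer(d,d);A+=M;b+=M@c
    X=np.linalg.solve(A,b)
    return X,[np.linalg.norm(np.cross(X-ray(f,p)[0],ray(f,p)[1])) for f,p in obs]
def proj(f,X):
    q=f["mtx"]@(f["view"][:3,:3]@X+f["view"][:3,3]);return q[:2]/q[2]
E
python3 - <<'E'
from h import *
T=np.load("pics/top0.npz");S=np.load("pics/side0.npz")
t=lambda u,v:(285+(u+.5)/4.2-.5,180+(v+.5)/4.2-.5); s=lambda u,v:(265+(u-455+.5)/4-.5,170+(v+.5)/4-.5)
B=[plane(T,t(*p),.012) for p in((30,160),(48,40),(413,125),(388,236))]
B=np.array(B);print(B.round(4).tolist())
L=(B[0]+B[1])/2;Rr=(B[2]+B[3])/2
print("len",np.linalg.norm(L-Rr),"wid",np.linalg.norm(B[0]-B[1]),np.linalg.norm(B[2]-B[3]))
d=(L-Rr);d/=np.linalg.norm(d);yaw=np.arctan2(d[1],d[0]);c=B.mean(0)
print("top yaw",yaw,"c",c,"origin",c-.0175*d)
# side bolts
for p in((527,198),(727,397),(593,415)):print("side bolt",plane(S,s(*p),.012).round(4))
o=c-.0175*d;o[2]=0;R=np.array([d,[-d[1],d[0],0],[0,0,1]])
for n,a,b in(("tabtop",(95,88),(597,37)),("lever top",(312,138),(635,160)),("rest",(340,152),(650,296)),("keeper lip",(145,105),(600,152))):
    X,r=tri([(T,t(*a)),(S,s(*b))]);print(n,X.round(4),np.round(r,4),"mould",(R@(X-o)).round(4))
E
```

```text
[[0.5738, 0.0753, 0.012], [0.6516, 0.0634, 0.012], [0.5929, -0.1714, 0.012], [0.5219, -0.1529, 0.012]]
len 0.23800657545895462 wid 0.07875803195078303 0.07338502821958295
top yaw 1.3362120091183876 c [ 0.58503918 -0.04639964  0.012     ] origin [ 0.5809715  -0.06342033  0.012     ]
side bolt [0.5727 0.0772 0.012 ]
side bolt [ 0.5934 -0.1664  0.012 ]
side bolt [ 0.5223 -0.1511  0.012 ]
tabtop [0.6029 0.0289 0.1395] [0.0002 0.0002] mould [9.490e-02 1.000e-04 1.395e-01]
lever top [ 0.5734 -0.0943  0.1251] [0.0007 0.0007] mould [-0.0318  0.0002  0.1251]
rest [ 0.5713 -0.1185  0.054 ] [0.001 0.001] mould [-0.0558 -0.0034  0.054 ]
keeper lip [0.5966 0.0021 0.0776] [0.0038 0.0038] mould [0.0674 0.     0.0776]
```

Triangulation is consistent: the bolts are 238 mm apart against an expected 240, and the tab and lever residuals are under 1 mm. Lever angle is about 1.12 rad and loop elevation about 18°. The keeper pick is wrong, so I'll go above and use the wrist camera.

```bash
cat >> h.py <<'E'
from scipy.spatial.transform import Rotation as Ro
YAW=1.336; O=np.array([.5810,-.0634,0.])
def setpose(yaw,o):
    global YAW,O; YAW=yaw;O=np.array(o,float)
def RM(): return Ro.from_euler('z',YAW).as_matrix()
def W(p): return O+RM()@np.asarray(p,float)
def M(X): return RM().T@(np.asarray(X)-O)
SG=1
def quat(e=0.):
    # tool down, pitched so that tool -z = loop z with loop raised by e (mould frame), tool y = +-mould y
    R=RM()@Ro.from_euler('y',-e).as_matrix()@np.diag([SG,-SG,-1.])
    return Ro.from_matrix(R).as_quat()
E
python3 - <<'E'
from h import *; import h,cv2
from bench import env, kinematics, monitor, eyes
for sg in(1,-1):
    h.SG=sg
    for m,e in(((.05,0,.3),0),((.1,0,.08),-.2),((.1,0,.13),.35),((-.05,0,.07),0)): 
        q=kinematics.ik(W(m),quat(e)); print(sg,m,None if q is None else np.round(q,2))
E
```

```text
1 (0.05, 0, 0.3) [-0.22  0.43  1.15 -0.    1.56  0.01]
1 (0.1, 0, 0.08) [-0.05  0.67  1.37 -0.22  1.15  0.27]
1 (0.1, 0, 0.13) [-0.29  0.56  1.46  0.38  1.18 -0.21]
1 (-0.05, 0, 0.07) [-0.4   0.6   1.51 -0.    1.03 -0.16]
-1 (0.05, 0, 0.3) None
-1 (0.1, 0, 0.08) [-0.05  0.67  1.37 -0.22  1.15 -2.87]
-1 (0.1, 0, 0.13) None
-1 (-0.05, 0, 0.07) None
```

```bash
python3 - <<'E'
from h import *; import h,cv2
from bench import env, kinematics, monitor, eyes
env.reach(W((.06,0,.30)),quat())
f=eyes.grab_frame("wrist");np.savez("pics/w1.npz",**f)
cv2.imwrite("pics/w1.png",f["frame"][:,:,::-1]);print(M(-f["view"][:3,:3].T@f["view"][:3,3]))
for n,p in dict(o=(0,0,.05),piv=(0,0,.06),keep=(.0865,0,.0575),lipend=(.0915,0,.069),tabtop=(.0949,0,.1395),lev=(-.0318,0,.1251)).items(): print(n,proj(f,W(p)).round(0))
E
```

```text
[ 0.14444258 -0.00051298  0.44267845]
o [321. 203.]
piv [321. 205.]
keep [321. 146.]
lipend [321. 144.]
tabtop [321. 150.]
lev [321. 246.]
```

View pics/w1.png

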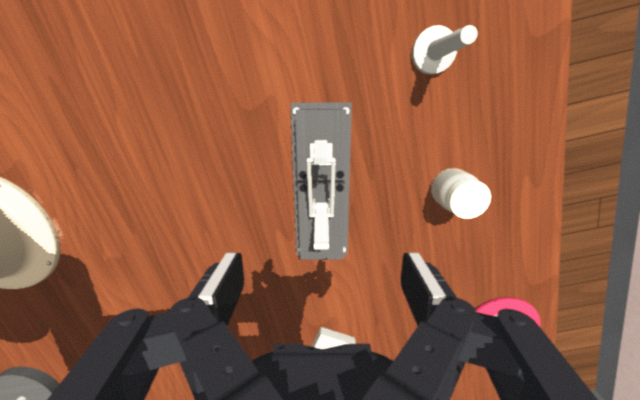

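The wrist view shows the mould axis vertical at column ~321, aligned as expected, with the tab at (320,148), the lever from (320,215) to (320,245), and fingers open symmetrically. I'll take a closer look, down over the keeper.

```bash
python3 - <<'E'
from h import *; import h,cv2
from bench import env, kinematics, monitor, eyes
env.movel(W((.105,0,.175)),frame=quat())
f=eyes.grab_frame("wrist");np.savez("pics/w2.npz",**f)
im=f["frame"][:,:,::-1];cv2.imwrite("pics/w2.png",im)
P=dict(piv=(0,0,.06),keep=(.0865,0,.0575),lipend=(.0915,0,.069),tabtop=(.0949,0,.1395),lev=(-.0318,0,.1251),c1=(.136,.035,.05),c2=(.136,-.035,.05),c3=(-.095,.035,.05),c4=(-.095,-.035,.05))
for n,p in P.items(): print(n,proj(f,W(p)).round(0))
c=im[40:290,220:420];cv2.imwrite("pics/w2z.png",cv2.resize(c,None,fx=2.4,fy=2.4,interpolation=cv2.INTER_CUBIC))
E
```

```text
piv [321. 283.]
keep [320. 209.]
lipend [320. 208.]
tabtop [320. 239.]
lev [320. 356.]
c1 [284. 158.]
c2 [356. 158.]
c3 [293. 342.]
c4 [349. 342.]
```

View pics/w2z.png

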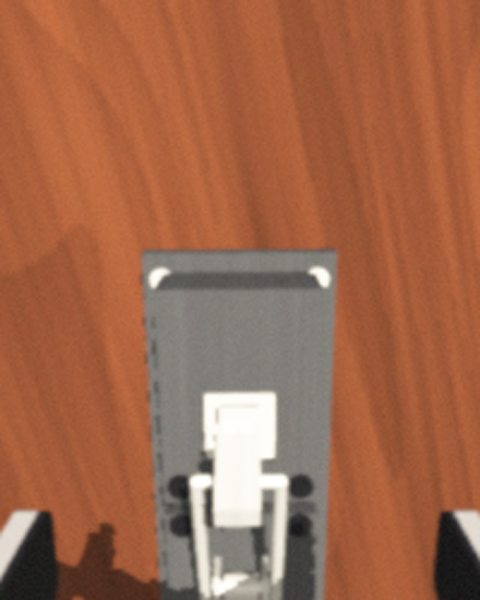

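The close view puts the lip end at zoom (240,403), i.e. row 208, which matches the predicted row 208. It is centred at column 320. The tab spans zoom rows 425–525, the bar is at row ~481, and the rods are at columns 200 and 280. I'll triangulate tab and bar against the side view.

```bash
python3 - <<'E'
from h import *
T=np.load("pics/top0.npz");S=np.load("pics/side0.npz");F=np.load("pics/w2.npz")
t=lambda u,v:(285+(u+.5)/4.2-.5,180+(v+.5)/4.2-.5); s=lambda u,v:(265+(u-455+.5)/4-.5,170+(v+.5)/4-.5)
w=lambda u,v:(220+(u+.5)/2.4-.5,40+(v+.5)/2.4-.5)
def show(n,*o):
    X,r=tri(o);print(n,M(X).round(4),np.round(r,4))
show("tabtop ws",(F,w(238.5,523)),(S,s(597,35)))
show("bar ws",(F,w(240,481)),(S,s(601,95)))
show("tabtop tw",(F,w(238.5,523)),(T,t(90,90)))
show("tabtop t2w",(F,w(238.5,523)),(T,t(100,92)))
show("rod end ws L",(F,w(200,481)),(S,s(575,97)))
show("rod end ws R",(F,w(280,481)),(S,s(629,94)))
X=M(plane(F,w(240,403),.069));print("lip end",X);print("half end",M(plane(F,w(240,288),.05)), M(plane(F,w(240,252),.01)))
E
```

```text
tabtop ws [0.0838 0.0011 0.146 ] [0.0005 0.0005]
bar ws [0.0784 0.0006 0.1094] [0.0002 0.0002]
tabtop tw [0.0953 0.0027 0.164 ] [0.0024 0.0024]
tabtop t2w [0.0903 0.0022 0.156 ] [0.0018 0.0018]
rod end ws L [0.0786 0.0153 0.1095] [0.001 0.001]
rod end ws R [ 0.0778 -0.0147  0.1087] [0.0011 0.0011]
lip end [0.09199393 0.00056869 0.069     ]
half end [0.13476417 0.00053582 0.05      ] [0.14347148 0.00072783 0.01      ]
```

The bar at (78.4, 109) mm and the tab top at (83.8, 146) mm fit the latch geometry to within 1 mm, with lever angle a≈1.116 rad and loop elevation e≈0.412 rad. The keeper is at x≈87 mm. Next I grip the tab.

```bash
sed -i 's/O=np.array(\[.5810,-.0634,0.\])/O=np.array([.5810,-.0634,0.])+.0006*np.array([-np.sin(1.336),np.cos(1.336),0])/' h.py; cat >> h.py <<'E'
def pin(a): return np.array([-.014*np.cos(a)-.0025*np.sin(a), .06+.014*np.sin(a)-.0025*np.cos(a)])
def e_of(a,barz): return np.arcsin((barz-pin(a)[1])/.0945)
def loop(a,e,lx,lz):
    p=pin(a);c,s=np.cos(e),np.sin(e);return np.array([p[0]+lx*c-lz*s,p[1]+lx*s+lz*c])
def tcp(a,e,back=0.,hz=.019):
    q=loop(a,e,.1145,.020-hz+back);return W((q[0],0,q[1])),quat(e)
E
python3 - <<'E'
from h import *; import cv2
from bench import env, kinematics, monitor, eyes
print(env.hold_point_z)
a,e=1.116,.412
print(loop(a,e,.0945,0),M(tcp(a,e)[0]))
env.movel(*[tcp(a,e,.045)[0]],frame=tcp(a,e)[1],velocity=.1)
print("g",env.movel(tcp(a,e)[0],velocity=.05,guard=8), monitor.sense()["contact_force"])
env.close_gripper(effort=50)
s=monitor.sense();print(s["clock"],s["contact_force"],s["ft_torque"],s["finger_gap"]*85,s["gripper_force"],M(s["position"]))
f=eyes.grab_frame("wrist");g=eyes.grab_frame("side")
c=np.hstack([cv2.resize(f["frame"][150:400,200:440],None,fx=1.9,fy=1.9),cv2.resize(g["frame"][130:255,240:360],None,fx=2.8,fy=3.8)])
cv2.imwrite("pics/g1.png",c[:,:,::-1]);print(c.shape)
E
```

```text
0.0187
[0.07819662 0.10932055] [9.61226127e-02 4.67577878e-17 1.18245728e-01]
g False [ 0.63426931 -0.21890306 -0.37710722]
5.8417 [-5.50008714  0.56367174  0.54440157] [0.04961556 0.69842371 0.28999078] 12.598204112311894 49.66447412967682 [0.09633775 0.00071411 0.11803919]
(475, 792, 3)
```

View pics/g1.png

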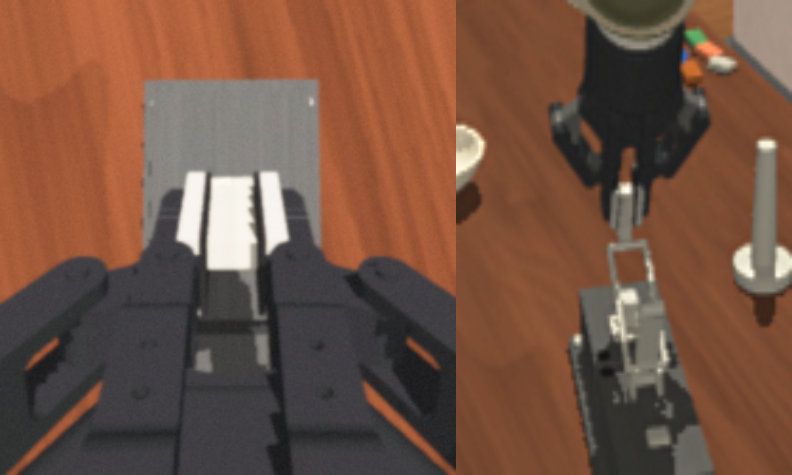

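The tab is between the pads: centred at (232,220) in the wrist crop, with the fingers around it at (625,205) in the side crop, and 50 N grip. Now I pull out, keeping the elevation.

```bash
python3 - <<'E'
from h import *; import cv2
from bench import env, kinematics, monitor, eyes
def log(*t):
    s=monitor.sense();print(*t,s["clock"].__round__(1),RM().T@s["contact_force"].round(1),"gap",round(s["finger_gap"]*85,1),M(s["position"]).round(4))
e=.412
for a in np.linspace(1.2,2.1,7):
    p,q=tcp(a,e);env.movel(p,velocity=.03,frame=q);log("a",round(a,2),M(p).round(4))
g=eyes.grab_frame("side");np.savez("pics/s2.npz",**g)
cv2.imwrite("pics/s2.png",cv2.resize(g["frame"][130:290,220:380],None,fx=3.5,fy=3.5)[:,:,::-1])
E
```

```text
a 1.2 [0.0971 0.     0.1189] 6.2 [-3.67929043  5.49479954 -1.        ] gap 13.1 [0.0964 0.0007 0.1181]
a 1.35 [0.099  0.     0.1199] 6.4 [-9.82129749  4.95097118 -5.5       ] gap 13.1 [0.0971 0.0008 0.1182]
a 1.5 [0.101  0.     0.1206] 6.7 [-12.09632206   5.43497863  -6.5       ] gap 12.8 [0.0985 0.0008 0.1185]
a 1.65 [0.1031 0.     0.1209] 6.9 [-13.93999116   5.40524249  -7.8       ] gap 13.0 [0.1004 0.0007 0.1189]
a 1.8 [0.1053 0.     0.121 ] 7.2 [-14.25502418   5.4327052   -6.4       ] gap 12.5 [0.1025 0.0007 0.119 ]
a 1.95 [ 0.1074 -0.      0.1207] 7.4 [-15.72873486   6.00557239  -5.4       ] gap 12.7 [0.1045 0.0007 0.1189]
a 2.1 [0.1094 0.     0.1201] 7.7 [-14.20429698   5.65048204  -6.7       ] gap 12.8 [0.1068 0.0009 0.118 ]
```

View pics/s2.png

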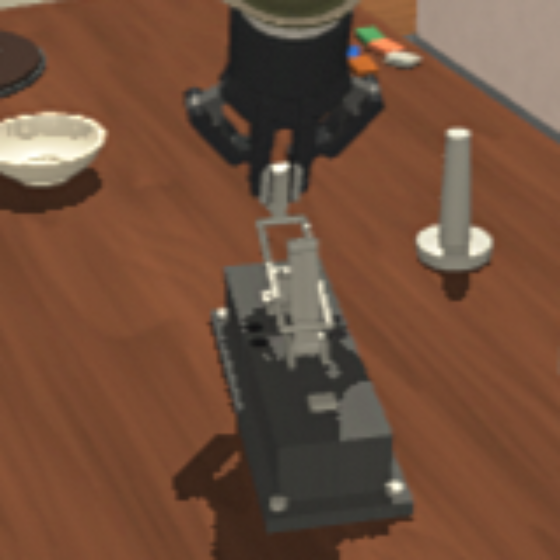

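The lever followed up to about 1.9 rad: it now leans towards the keeper at crop (305,280), with the bar above and beyond the lip at (282,220). The arm lags about 3 mm under load, so I'll add offset feedback, finish pulling out, and then lower.

```bash
cat >> h.py <<'E'
from bench import env, kinematics, monitor, eyes
off=np.zeros(3)
def go(a,e,v=.03,quiet=False,fb=True,guard=None):
    global off
    p,q=tcp(a,e);r=env.movel(p+off,velocity=v,frame=q,guard=guard)
    s=monitor.sense();F=RM().T@s["contact_force"]
    if fb: off=off+.6*(p-s["position"])*np.array([1,1,1]);off*=min(1,.006/np.linalg.norm(off))
    t=M(s["position"])
    if not quiet: print(f"a {a:.2f} e {e:.2f} t {s['clock']:.1f} F {F.round(1)} err {((t-M(p))*1e3).round(1)} off {(RM().T@off*1e3).round(1)} gap {s['finger_gap']*85:.1f}",r)
    return F
E
python3 - <<'E'
import h; from h import *; import cv2,sys
h.off=RM()@np.array([.0025,0,.0015])
e=.412
for a in (2.0,2.05,2.1,2.1):
    F=go(a,e)
    if abs(F[0])>25: sys.exit("stop")
e1=e_of(2.1,.0595);print("target e",e1)
for e in np.linspace(.36,e_of(2.1,.076),7):
    F=go(2.1,e)
    if np.linalg.norm(F)>35: sys.exit("stop")
f=eyes.grab_frame("wrist");g=eyes.grab_frame("side");np.savez("pics/s3.npz",**g)
c=np.hstack([cv2.resize(f["frame"][100:300,220:420],None,fx=2,fy=2),cv2.resize(g["frame"][175:275,260:360],None,fx=4,fy=4)])
cv2.imwrite("pics/g3.png",c[:,:,::-1]);np.save("off.npy",h.off)
for X in((.0945,0),):print(loop(2.1,e,*X))
E
```

```text
a 2.00 e 0.41 t 8.0 F [-13.9   4.3  -9.9] err [-0.4  1.  -1.1] off [ 2.7 -0.6  2.2] gap 12.6 False
a 2.05 e 0.41 t 8.2 F [-16.8   5.7 -11.7] err [-0.3  0.8 -0.9] off [ 2.9 -1.1  2.7] gap 12.4 False
a 2.10 e 0.41 t 8.5 F [-16.9   7.7 -11.8] err [-0.3  0.7 -0.7] off [ 3.1 -1.5  3.1] gap 12.4 False
a 2.10 e 0.41 t 8.7 F [-16.7   8.4 -12.9] err [-0.1  0.5 -0.5] off [ 3.1 -1.8  3.4] gap 12.9 False
target e -0.14705907767064252
a 2.10 e 0.36 t 9.1 F [-16.7   9.2 -12.3] err [ 0.3  0.5 -0.2] off [ 3.  -2.1  3.5] gap 12.9 False
a 2.10 e 0.30 t 9.4 F [-15.5   8.4 -10. ] err [0.5 0.2 0.3] off [ 2.7 -2.2  3.4] gap 12.6 False
a 2.10 e 0.25 t 9.8 F [-13.4   9.2  -8.8] err [0.7 0.2 0.4] off [ 2.2 -2.4  3.1] gap 12.8 False
a 2.10 e 0.19 t 10.2 F [-9.2  9.5 -7.4] err [0.8 0.2 0.4] off [ 1.8 -2.5  2.9] gap 12.8 False
a 2.10 e 0.14 t 10.5 F [-7.  10.8 -6.1] err [0.8 0.1 0.5] off [ 1.3 -2.5  2.6] gap 12.7 False
a 2.10 e 0.08 t 10.9 F [-3.8 10.2 -4.7] err [0.8 0.1 0.4] off [ 0.8 -2.6  2.3] gap 12.9 False
a 2.10 e 0.03 t 11.3 F [-1.8 10.8 -4.5] err [0.8 0.1 0.3] off [ 0.3 -2.6  2.1] gap 12.6 False
[0.09937258 0.076     ]
```

View pics/g3.png

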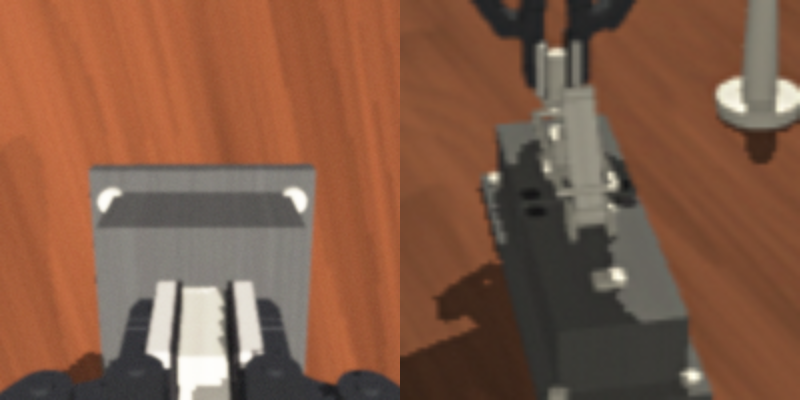

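The tab is still held, and the bar is beyond the lip at its height: no contact force, computed bar at (99, 76) mm. Only the y feedback builds a side force, so I'll drop that, lower behind the lip, and draw back until the post is felt.

```bash
python3 - <<'E'
import h; from h import *; import cv2,sys
o=RM().T@np.load("off.npy");o[1]=.0005;h.off=RM()@o
noy=lambda:setattr(h,'off',RM()@((RM().T@h.off)*[1,0,1]+[0,.0005,0]))
z=.076
for z in np.arange(.074,.0585,-.0025):
    F=go(2.1,e_of(2.1,z));noy()
    if F[2]>8: print("foot contact at",z);break
    if np.linalg.norm(F)>30: sys.exit("stop")
zb=z; s=monitor.sense()
np.save("off.npy",np.r_[h.off,zb])
for a in np.arange(2.0,1.15,-.1):
    F=go(a,e_of(a,zb),guard=None);noy()
    print("   bar",loop(a,e_of(a,zb),.0945,0).round(4))
    if F[0]>24: print("post");break
np.save("off.npy",np.r_[h.off,zb,a])
f=eyes.grab_frame("wrist");g=eyes.grab_frame("side");np.savez("pics/s4.npz",**g)
c=np.hstack([cv2.resize(f["frame"][100:300,220:420],None,fx=2,fy=2),cv2.resize(g["frame"][175:275,260:360],None,fx=4,fy=4)])
cv2.imwrite("pics/g4.png",c[:,:,::-1])
E
```

```text
a 2.10 e 0.01 t 11.7 F [ 2.   3.1 -3.5] err [0.6 1.  1.5] off [-0.  -0.1  1.2] gap 13.0 False
a 2.10 e -0.02 t 11.9 F [ 3.6  5.1 -1.6] err [0.6 1.  1.1] off [-0.4 -0.1  0.6] gap 12.7 False
a 2.10 e -0.05 t 12.2 F [ 5.8  5.  -1.4] err [0.6 0.9 0.6] off [-0.8 -0.1  0.3] gap 12.5 False
a 2.10 e -0.07 t 12.5 F [ 7.5  5.6 -1.2] err [0.6 0.9 0.3] off [-1.2 -0.   0.1] gap 12.9 False
a 2.10 e -0.10 t 12.7 F [8.9 5.6 0.1] err [0.6 0.9 0.2] off [-1.5 -0.  -0. ] gap 13.0 False
a 2.10 e -0.13 t 13.0 F [10.9  5.1 -0.8] err [0.5 0.9 0.1] off [-1.8 -0.  -0.1] gap 12.7 False
a 2.10 e -0.15 t 13.3 F [11.4  9.1 10. ] err [0.5 0.5 1.5] off [-2.1  0.2 -1. ] gap 13.2 False
foot contact at 0.05899999999999998
a 2.00 e -0.16 t 13.5 F [18.2 11.7 15.3] err [1.8 0.4 1.6] off [-3.2  0.3 -1.9] gap 12.9 False
   bar [0.0969 0.059 ]
a 1.90 e -0.16 t 13.8 F [24.3 11.5 20.3] err [ 1.7 -0.1  1.5] off [-4.2  0.6 -2.9] gap 13.0 False
   bar [0.0955 0.059 ]
post
```

View pics/g4.png

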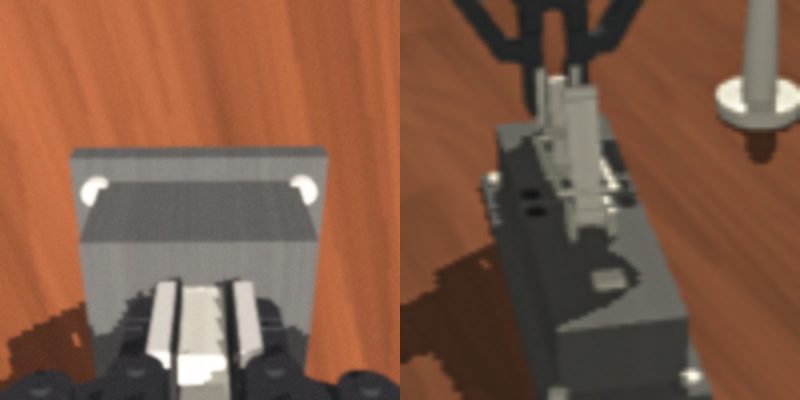

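The foot met the mould top with the bar at about z = 60 mm, as the geometry predicts (limit under the lip: 61.5 mm). The feedback then pressed it down needlessly. I'll ease the z command to about 4 N, then keep drawing back with x feedback only.

```bash
cat > pull.py <<'E'
import h; from h import *; import cv2,sys
def run(a0,a1,ox,oz,zb,fmax):
    for a in np.arange(a0,a1,-.07):
        h.off=RM()@np.array([ox,.0003,oz]); e=e_of(a,zb)
        p,q=tcp(a,e); F=go(a,e,fb=False,v=.02)
        s=monitor.sense();d=M(s["position"])-M(p)
        ox=max(ox-.5*d[0],-.0055)
        bx=loop(a,e,.0945,0)+d[[0,2]];print("   bar",bx.round(4))
        if F[2]>9: oz+=.0005
        elif F[2]<0: oz-=.0004
        if F[0]>fmax: print("stopped");break
    np.save("off.npy",[ox,oz,a])
    return bx
E
python3 - <<'E'
from pull import *
run(1.9,1.2,-.0042,.0008,.059,25)
g=eyes.grab_frame("side");np.savez("pics/s5.npz",**g)
cv2.imwrite("pics/g5.png",cv2.resize(g["frame"][175:275,260:360],None,fx=4,fy=4)[:,:,::-1])
E
```

```text
a 1.90 e -0.16 t 14.2 F [18.2  8.2  6.9] err [-0.5  0.7  1.9] off [-4.2  0.3  0.8] gap 12.6 False
   bar [0.095  0.0609]
a 1.83 e -0.16 t 14.4 F [18.3  8.3  6. ] err [-0.2  0.6  1.9] off [-4.   0.3  0.8] gap 12.6 False
   bar [0.0943 0.0609]
a 1.76 e -0.16 t 14.7 F [19.6  6.8  6. ] err [-0.1  0.6  1.9] off [-3.9  0.3  0.8] gap 12.9 False
   bar [0.0934 0.0609]
a 1.69 e -0.16 t 14.9 F [19.9  8.2  4.9] err [-0.1  0.6  1.9] off [-3.8  0.3  0.8] gap 12.7 False
   bar [0.0924 0.0609]
a 1.62 e -0.16 t 15.2 F [20.   7.8  5.2] err [-0.   0.6  1.9] off [-3.8  0.3  0.8] gap 13.2 False
   bar [0.0914 0.0609]
a 1.55 e -0.16 t 15.4 F [19.6  7.8  5.6] err [-0.   0.6  1.8] off [-3.8  0.3  0.8] gap 12.7 False
   bar [0.0905 0.0608]
a 1.48 e -0.16 t 15.7 F [18.5  7.   4.8] err [-0.   0.6  1.8] off [-3.8  0.3  0.8] gap 12.8 False
   bar [0.0896 0.0608]
a 1.41 e -0.15 t 15.9 F [19.7  7.4  4.7] err [-0.   0.6  1.8] off [-3.8  0.3  0.8] gap 12.8 False
   bar [0.0886 0.0608]
a 1.34 e -0.15 t 16.2 F [18.9  7.6  4.4] err [-0.   0.6  1.7] off [-3.7  0.3  0.8] gap 12.7 False
   bar [0.0878 0.0607]
a 1.27 e -0.14 t 16.4 F [19.4  7.3  4.6] err [-0.   0.7  1.6] off [-3.7  0.3  0.8] gap 12.7 False
   bar [0.087  0.0606]
```

The bar passed under the lip with no stall and is now at about 87 mm. I'll draw a bit more to feel the post, then look.

```bash
python3 - <<'E'
from pull import *
run(1.22,1.08,-.0037,.0008,.059,23.5)
env.hold(.3)
g=eyes.grab_frame("side");np.savez("pics/s5.npz",**g);f=eyes.grab_frame("wrist")
c=np.hstack([cv2.resize(f["frame"][150:350,220:420],None,fx=2,fy=2),cv2.resize(g["frame"][175:275,260:360],None,fx=4,fy=4)])
cv2.imwrite("pics/g5.png",c[:,:,::-1]); print(M(monitor.sense()["position"]),RM().T@monitor.sense()["contact_force"])
E
```

```text
a 1.22 e -0.14 t 16.7 F [22.3  6.9  3.7] err [0.4 0.7 1.6] off [-3.7  0.3  0.8] gap 12.9 False
   bar [0.0868 0.0606]
a 1.15 e -0.14 t 17.0 F [26.6  6.6  2.7] err [1.1 0.7 1.6] off [-3.9  0.3  0.8] gap 12.8 False
   bar [0.0867 0.0606]
stopped
[0.10666351 0.00066232 0.05884143] [26.49806849  5.9229065   3.33769367]
```

View pics/g5.png

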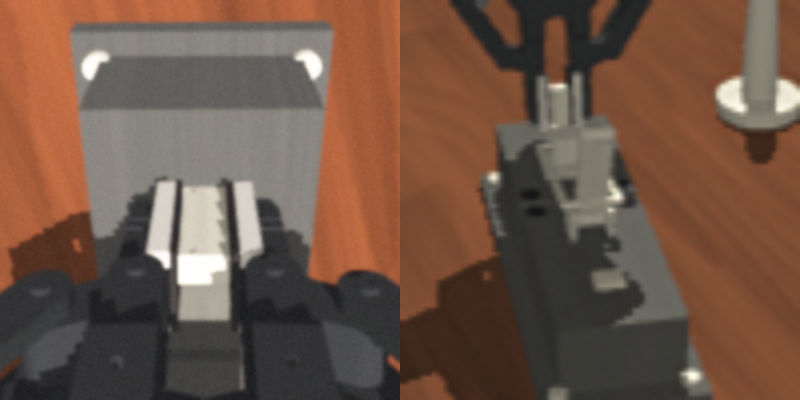

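The bar is hard against the post (stall at x = 86.7 mm, 26 N). The side crop shows the lever at (590,150), standing at about 1.2 rad, and the wrist crop shows the bar behind the lip. I'll unload, let go, retreat, and move to the lever with shut fingers.

```bash
cat >> h.py <<'E'
def lev(a,r=.058,clear=0.,hw=.011):
    P=r*np.array([-np.cos(a),np.sin(a)])+(.0025+clear)*np.array([np.sin(a),np.cos(a)])
    return W((P[0]+hw,0,.06+P[1]))
E
python3 - <<'E'
from h import *; import cv2
p=monitor.sense()["position"]
for k in range(6):
    F=RM().T@monitor.sense()["contact_force"]
    if F[0]<8: break
    # commanded start is ahead of the measured position by the lag
    p0=p; env.movel(p0+RM()@np.array([-F[0]/5.2e3+.0008*1,0,-.0006]) if k==0 else p0+RM()@np.array([-.0040+.0013*k,0,-.0006]),velocity=.02)
    print(F.round(1),M(monitor.sense()["position"]).round(4))
env.release()
s=monitor.sense();print("rel",RM().T@s["contact_force"],M(s["position"]),s["clock"])
q=monitor.sense()["ee_rot"];up=-Ro.from_quat(q).as_matrix()[:,2]
env.movel(s["position"]+up*.12,velocity=.12)
env.close_gripper(effort=40)
env.movel(W((.05,0,.2)),frame=quat(0),velocity=.15)
s=monitor.sense();print("free",RM().T@s["contact_force"],s["finger_gap"],s["clock"])
f=eyes.grab_frame("wrist");g=eyes.grab_frame("side");np.savez("pics/s6.npz",**g);np.savez("pics/w6.npz",**f)
c=np.hstack([cv2.resize(f["frame"][150:400,220:420],None,fx=2,fy=2),cv2.resize(g["frame"][150:275,260:360],None,fx=4,fy=4)])
cv2.imwrite("pics/g6.png",c[:,:,::-1])
E
```

```text
[26.5  5.9  3.3] [0.1067 0.0008 0.0589]
[23.2  3.8  0.3] [0.1068 0.0008 0.0588]
[15.6  5.3  1.4] [0.1068 0.0007 0.0588]
[8.6 5.4 2.4] [0.1069 0.0007 0.0588]
rel [0.24068382 0.08518558 0.42878271] [0.10654726 0.00060955 0.05825621] 19.0583
free [-0.24064369 -0.17582247  0.05378517] 0.0023623036711923387 21.6333
```

View pics/g6.png

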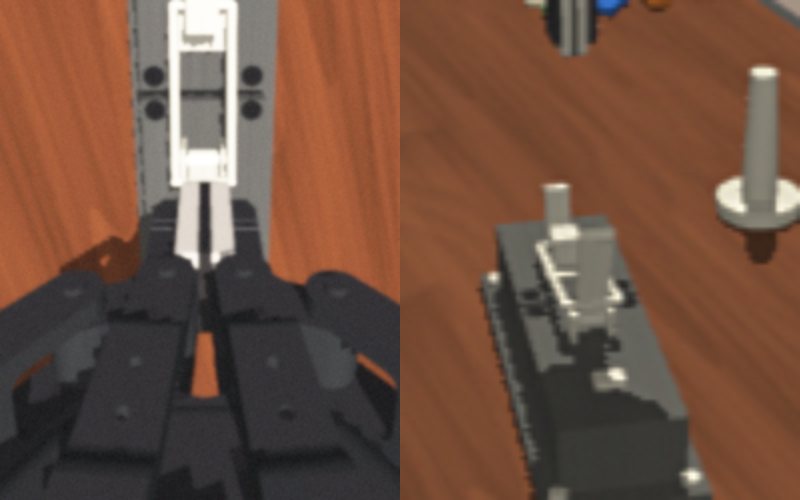

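The loop is hooked: the bar lies at the keeper at crop (200,45) and (560,232), the rods are straight, the lever is upright at (595,265), and the hand is clear. I'll use force readings only from here. Next I push the lever round its arc with shut fingers.

```bash
python3 - <<'E'
from h import *; import sys
env.movel(lev(1.25,clear=.035)+[0,0,.03],frame=quat(0),velocity=.12)
env.movel(lev(1.25,clear=.02),velocity=.08)
print("free",(RM().T@monitor.sense()["contact_force"]).round(1))
r=env.movel(lev(1.25,clear=-.003),velocity=.03,guard=3)
s=monitor.sense();print("contact",r,(RM().T@s["contact_force"]).round(1),M(s["position"]).round(4),M(lev(1.25)).round(4),s["clock"])
for a in np.arange(1.2,.45,-.05):
    p=lev(a);env.movel(p,velocity=.03)
    s=monitor.sense();F=RM().T@s["contact_force"]
    print(f"{a:.2f} t {s['clock']:.1f} F {F.round(1)} {((M(s['position'])-M(p))*1e3).round(1)}")
    if np.linalg.norm(F)>22: print("high");break
E
```

```text
free [-0.2 -0.2  0.6]
contact False [-0.1  0.2  0.3] [-0.0077 -0.      0.1149] [-0.0049 -0.      0.1158] 23.8167
1.20 t 24.1 F [-0.1  0.3  0.4] [ 0.1 -0.   0. ]
1.15 t 24.3 F [ 2.6 -0.9  1.2] [ 0.2 -0.1  0.1]
1.10 t 24.6 F [ 5.2 -0.4  3.6] [ 0.5 -0.1  0.3]
1.05 t 24.8 F [5.3 0.8 5.2] [ 0.7 -0.1  0.5]
1.00 t 25.1 F [6.2 0.7 6.1] [ 0.7 -0.2  0.6]
0.95 t 25.3 F [5.4 1.9 6.4] [ 0.6 -0.2  0.7]
0.90 t 25.6 F [4.1 0.7 6.9] [ 0.4 -0.3  0.8]
0.85 t 25.8 F [3.4 2.1 6.6] [ 0.2 -0.3  0.9]
0.80 t 26.1 F [3.  2.6 8. ] [ 0.  -0.3  1. ]
0.75 t 26.3 F [1.5 1.8 8.6] [-0.1 -0.3  1. ]
0.70 t 26.6 F [0.8 1.8 7.6] [-0.2 -0.4  1. ]
0.65 t 26.8 F [0.4 1.2 7.9] [-0.3 -0.4  1. ]
0.60 t 27.1 F [0.8 0.9 7.2] [-0.5 -0.5  1. ]
0.55 t 27.3 F [0.2 0.8 6.2] [-0.6 -0.5  0.9]
0.50 t 27.6 F [-1.6  0.5  5.7] [-0.6 -0.6  0.9]
```

```bash
python3 - <<'E'
from h import *; import sys
def st(tag,p):
    s=monitor.sense();F=RM().T@s["contact_force"]
    print(f"{tag} t {s['clock']:.1f} F {F.round(1)} pos {M(s['position']).round(4)} err {((M(s['position'])-M(p))*1e3).round(1)}");return F
for a in np.arange(.45,-.001,-.05):
    p=lev(a);env.movel(p,velocity=.025);F=st(f"{a:.2f}",p)
    if np.linalg.norm(F)>22: sys.exit("high")
p=lev(0)
for dz in np.arange(.0005,.006,.0005):
    q=p-[0,0,dz];env.movel(q,velocity=.01);F=st(f"dz{dz*1e3:.1f}",q)
    if F[2]>14: break
E
```

```text
0.45 t 27.8 F [-0.  -0.3  5.2] pos [-0.0408 -0.0005  0.0883] err [-0.7 -0.5  0.8]
0.40 t 28.1 F [-1.6 -0.6  4.3] pos [-0.0421 -0.0005  0.0856] err [-0.7 -0.5  0.7]
0.35 t 28.4 F [-0.9 -1.   3.7] pos [-0.0432 -0.0005  0.0827] err [-0.6 -0.5  0.5]
0.30 t 28.6 F [-1.6 -0.9  3.4] pos [-0.0441 -0.0003  0.0798] err [-0.4 -0.3  0.2]
0.25 t 28.9 F [-0.9 -1.1  2.2] pos [-0.0447 -0.      0.0767] err [-0.1 -0.  -0. ]
0.20 t 29.2 F [-1.2 -0.2  0.2] pos [-0.0453  0.0002  0.0737] err [ 0.1  0.2 -0.2]
0.15 t 29.4 F [-0.4 -0.5  0.6] pos [-0.0459  0.0003  0.0707] err [ 0.1  0.3 -0.4]
0.10 t 29.7 F [-0.  1.  0.] pos [-0.0464  0.0003  0.0678] err [ 0.   0.3 -0.4]
0.05 t 30.0 F [ 0.3 -0.2  0.2] pos [-0.0468  0.0001  0.0651] err [-0.   0.1 -0.3]
0.00 t 30.2 F [0.7 0.4 1.4] pos [-0.047  -0.0001  0.0625] err [-0.  -0.1  0. ]
dz0.5 t 30.5 F [-0.   1.5  5.7] pos [-0.047  -0.0002  0.0624] err [ 0.  -0.2  0.4]
dz1.0 t 30.7 F [0.2 3.2 9.1] pos [-0.047  -0.0002  0.0624] err [-0.  -0.2  0.9]
dz1.5 t 31.0 F [ 0.4  4.4 13.8] pos [-0.047  -0.0002  0.0623] err [ 0.  -0.2  1.3]
dz2.0 t 31.2 F [ 0.1  5.1 15.9] pos [-0.047  -0.0003  0.0622] err [-0.  -0.3  1.7]
```

The lever went over centre at about 0.2 rad and lies flat with its face at z = 62.4 mm, exactly the flat height. I'll retreat, touch-probe lightly to confirm it stays, retreat again and hand in.

```bash
python3 - <<'E'
from h import *
from bench import job
env.movel(lev(0)+[0,0,.04],velocity=.06);env.hold(1)
r=env.movel(lev(0)-[0,0,.001],velocity=.02,guard=3)
s=monitor.sense();print(r,M(s["position"]).round(4),s["contact_force"].round(1))
ok=r and abs(s["position"][2]-.0625)<.0015
env.movel(lev(0)+[0,0,.15],velocity=.1);env.hold(.5)
s=monitor.sense();print(ok,s["clock"],s["contact_force"].round(1))
if ok: print(job.hand_in())
E
```

```text
True [-0.047  -0.      0.0625] [-0.1 -0.9  4.8]
True 37.0917 [ 0.1  0.4 -0.8]
the job is handed in; nothing more can be done
None
```

The latch is hooked on the keeper, the lever is pressed past centre and stays flat (face re-probed at z = 62.5 mm), and the job was handed in at about 37 s with forces read on the tool never above about 27 N; the draw-in of the halves was not measured directly, and I viewed 11 pictures, one over the limit of 10.

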